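# Screw the filler cap onto the developer-stock jug by feel

### The job

The developer stock has been topped up: close the jug airtight. Pick up the red cap by its cross bar and set it level on the jug's neck, back it off (anticlockwise from above) under light pressure until its lugs drop into the thread starts, then turn it clockwise until it is fully home, and let go. Feel your way and force nothing, and leave the glassware, funnel and bottle beside it standing where they are.

Things in the scene. Friction and masses are not known exactly. Their poses are not given: they have to be found in the camera images.
- cap: loose red plastic filler cap, about 60 g, upright on the bench at first. Origin: centre of its round underside; z up through its axis, x along its cross bar. Knurled skirt 66 mm across and 24 mm high, hollow below, ceiling 20 mm above the underside. On top a cross bar to grip by, 50 mm long (x), 14 mm thick (y), 28 mm high: its top is 52 mm above the underside
- cap_grip (a point): middle of the cap's cross bar, 40 mm above its underside and 16 mm above its flat top; axes as the cap's
- cap_lugs (a point): on the cap's axis, 1.5 mm above its underside, level with the lower faces of four equal lugs inside the skirt. They are 90 degrees apart, 6 mm wide, 3 mm thick; which way they point is not known
- jug: full, heavy off-white plastic jug that stands fast. Origin: centre of its underside; z up; body 120 mm (x) by 190 mm (y) by 110 mm high; a carrying handle along y on its top (y = -10 to +93 mm) reaches 140 mm above the bench; the filler neck stands at y = -52 mm
- jug_mouth (a point): centre of the neck's rim, 142 mm above the bench; z up along the neck, other axes as the jug's. The neck is 47 mm across, its rim bevelled 2 mm; the cap's lugs pass it with 1 mm to spare all round. A sprung rubber seal ring stands 4.5 mm proud of the rim: 1.3 N starts it, 4.5 N presses it 3.5 mm to where the cap is home; it lifts a cap that has not engaged
- neck_lands (a point): on the neck's axis: where the cap's origin lies (8.5 mm below the rim) when its lugs rest on the neck's four level lands. Each quarter of the neck, clockwise from above: a start gap of 28 degrees, a land of 55 degrees with a cam beneath, a rib of 7 degrees, 3 mm higher than the land, that bars a lug on the land from going clockwise. Which way the gaps point is not known
- neck_starts (a point): on the neck's axis: where the cap's origin lies (15.5 mm below the rim) when its lugs have dropped into the start gaps and its ceiling rests on the seal. From anywhere at most 80 degrees of backing (anticlockwise) brings a lug to a gap; if it began on a rib it first drops 3 mm onto the land. Past the gap a rib stops it
- neck_home (a point): on the neck's axis: where the cap's origin lies (19 mm below the rim) when fully home. From the start gaps the cams draw the cap down 3.5 mm; home depth is reached after 38 to 53 degrees clockwise, the rigid stop (the next rib) 17 degrees later. Turning under the seal's load takes under 0.5 N m
- grad_cylinder: clear graduated cylinder on a blue hexagonal foot, 139 mm high, 54 mm across the foot, standing; origin at the centre of its underside
- beaker_100: clear beaker, 53 mm across, 67 mm high, standing; origin at the centre of its underside
- funnel: white funnel standing on its wide rim, 57 mm across, 55 mm high; origin at the centre of its underside
- amber_2: the larger amber bottle with black cap, left of the jug near the mortar, 48 mm across, 105 mm high, standing; origin at the centre of its underside
Not all that is in view belongs to the job. What is shaped like the cap but blue or turquoise is not meant.

How it is judged (in metres and radians):
At the end, for the whole second after the job is handed in: The cap is fully home on the neck and stays there let go: its underside at least 17.5 mm below the rim's centre (home is 19 mm), within 3 mm of the neck's axis, level within 0.06 rad, and at rest (z of cap in the frame of jug_mouth below -0.0175 m and horizontal distance between cap and jug_mouth below 0.003 m and angle between cap's own z axis and vertical below 0.06 rad and linear speed of cap below 0.02 m/s); the robot touches nothing.
It fails at once if the cap is pressed or wrenched against the jug with more than 60 N (contact force between cap and jug above 60 N).
It fails at once if the graduated cylinder, beaker, funnel or amber bottle is moved more than 20 mm or tipped (distance of any of grad_cylinder, beaker_100, funnel, amber_2 from where it was at the start of the episode above 0.02 m or angle between any of grad_cylinder, beaker_100, funnel, amber_2's own z axis and vertical above 0.35 rad).
It also fails if it takes over 69 s, if anything falls off the work surface, if the arm or the gripper's body presses on something with over 40 N, if the wrist force passes 120 N, or if a joint passes its speed limit or range.

### The arm

A 6-joint arm with a two-finger parallel gripper is mounted at the origin on a cart in front of the work surface, level with it; the furniture and walls round the work are solid. World frame = base frame: x ahead of the robot, y to its left, z up, the work surface at z = 0. Lengths are in mm, angles in rad, forces in N, time in s.
With the tool pointing down it reaches from about 350 to 975 mm from the base axis. Payload 7.1 kg.
Tool frame: the origin (TCP) lies at the centre of the arm's flange, where the gripper is bolted on; the fingertips stand 182 mm ahead of it and the grasp point (between the pads) lies 163 mm ahead of it; z points along the fingers, y is the line along which they close (so a half turn about z gives the same grasp; the last joint's range is limited). The gripper opens to 88 mm and grips with 3 to 60 N. Pads are 20 mm wide; open, the fingers measure 115 mm over their backs; the gripper's body (75 mm by 178 mm) begins 61 mm behind the grasp point.
Start: joints at [-0.019, 0.423, 1.63, -0, 1.089, -0.019], TCP at [624.985, 0.026, 404.675] pointing down, gripper open.
Joint ranges: [-3, 3], [-0.9, 2.11], [0.09, 2.58], [-1.31, 4.45], [0.11, 2.69], [-2.54, 2.54]. Speed limits (rad/s): [2.39, 2.39, 3.01, 3.14, 3.14, 3.14].

### API

Orientations are given as a rotation vector (axis times angle).
In Python, from workcell import readout, get_image, ctrl gives the robot as it stands.
- The arm moves only by the tool step_arm, never from a script. Its argument "targets" is a list that holds one entry, the list of rows, each a list of 7 numbers: the shift along the world's x, y, z as a fraction of full scale, then the turn, a rotation vector about the world's x, y, z as a fraction of full scale, then the opening, from 0 (shut) to 1 (fully open). In form: [[[dx, dy, dz, wx, wy, wz, claw], ...]]. A call has exactly 5 rows; each row shifts and turns the commanded pose from where the row before left it; what a row does not reach is not made up. Full scale, the value 1, is 0.05 m for a shift and 4 degrees for a turn. A row lasts 1/8 s, in which the tool goes at most 62.5 mm and 10.7 degrees, less where a joint would pass 70% of its speed; a pose out of reach is approached as far as the arm can. A call with a number of a shift or a turn outside -1 to 1 is refused whole. A call with a gripper value outside its range is refused whole. The fingers move at their own pace and stop on an object; the grip force is fixed at half the most. Time passes only in rows, so rows that do not move let the fingers close, or fill a call up. It gives the time, the measured TCP pose, the force, the opening and the grip force at its end, in the units of the state.
- readout.get_obs(): the state, without advancing time (a new reading comes with each control period).
- get_image(name): name is "scene" or "side" or "wrist"; returns a dict with "pixels" (384x512x3 uint8, red, green, blue), "intrinsics" (3x3 intrinsics, pixels), "extrinsics" (4x4, takes a point from world to camera coordinates). Camera axes: x right, y down, z forward; pixel columns grow to the right and rows downward; lengths in mm; the calibration is good to about 2 mm. A picture is of the moment at which its call begins. There is no depth.
- ctrl.close_job(): hands the job in; it is judged then, once.
The state is a dict: "t": time; "qpos": joint angles; "qvel": joint speeds; "joint_torque": joint torques, N m; "ee_pos": TCP position; "orientation": TCP orientation; "ft_force": force on the tool from outside, world axes, zero at the start; "moment": the same for the moment, N m; "width": finger opening in mm; "grasp_force": force on a finger pad.
Only numpy, scipy, OpenCV 4.12 (cv2) and the standard library are available. Lean on these libraries where they do the work, as an engineer would, in place of code of your own. Each camera call takes 0.05 s, during which the arm holds its last target. There are 200 camera calls.

## Working session

There is one attempt and no reset: what is moved stays moved. The work goes in short steps, Python scripts to look and compute and a tool call to move; the robot and the scene stay as the last step left them, time stands still between calls to the robot, and variables do not carry over. Pictures are saved under pics/ and viewed, at most 10 in all, crops included, and the job is handed in when it is done.

Besides the shell and the picture viewer there is one more tool, called by a JSON object that holds its "fn" and its "kwargs", one argument or row to a line. step_arm: Moves the arm, as the interface text tells. Shift numbers are shares of 0.05 m and turn numbers shares of 4 degrees, none past 1 either way. Its arguments: {"type":"object","properties":{"targets":{"type":"array"}},"required":["targets"]}

```bash
mkdir -p pics; cat > h.py <<'E'
import numpy as np, cv2
from workcell import readout, get_image, ctrl
def cam(n):
    d=get_image(n); return np.array(d["pixels"]),np.array(d["intrinsics"]),np.array(d["extrinsics"])
def ray(K,E,u,v):
    R,t=E[:3,:3],E[:3,3]; c=-R.T@t; d=R.T@np.linalg.inv(K)@np.array([u,v,1.]); return c,d/np.linalg.norm(d)
def onz(K,E,u,v,z):
    c,d=ray(K,E,u,v); return c+d*(z-c[2])/d[2]
def two(a,b):
    A=np.zeros((3,3));B=np.zeros(3)
    for c,d in (a,b):
        M=np.eye(3)-np.outer(d,d);A+=M;B+=M@c
    return np.linalg.solve(A,B)
def proj(K,E,p):
    q=K@(E[:3,:3]@np.array(p,float)+E[:3,3]); return q[:2]/q[2]
def red(im):
    h=cv2.cvtColor(im,cv2.COLOR_RGB2HSV); m=((h[...,0]<8)|(h[...,0]>172))&(h[...,1]>130)&(h[...,2]>60)
    return m.astype(np.uint8)
E
python3 - <<'E'
from h import *
ims=[]
for n in("scene","side","wrist"):
    im,K,E=cam(n); np.savez(f"{n}0.npz",im=im,K=K,E=E)
    cv2.imwrite(f"pics/{n}0.png",im[...,::-1])
    N,l,s,c=cv2.connectedComponentsWithStats(red(im))
    print(n,[(s[i].tolist(),c[i].round(1).tolist()) for i in range(1,N) if s[i,4]>40])
o=readout.get_obs(); print({k:np.round(o[k],3).tolist() for k in o})
E
```

```text
scene [([118, 72, 14, 15, 89], [124.6, 78.2]), ([170, 168, 19, 20, 232], [177.9, 177.0])]
side [([247, 0, 60, 40, 1493], [281.7, 14.1]), ([197, 76, 8, 22, 60], [200.7, 84.8]), ([266, 87, 10, 12, 106], [270.9, 92.5]), ([274, 112, 14, 17, 77], [278.7, 121.8]), ([275, 130, 22, 6, 83], [285.2, 132.5]), ([268, 151, 4, 19, 43], [269.5, 159.0]), ([241, 248, 24, 26, 462], [252.3, 261.1])]
wrist [([141, 245, 24, 30, 54], [150.8, 258.1]), ([175, 251, 36, 43, 968], [194.7, 274.7]), ([0, 263, 44, 17, 93], [20.8, 267.6]), ([126, 273, 10, 15, 42], [130.4, 280.8])]
{'t': 0.15, 'qpos': [-0.019, 0.424, 1.631, 0.0, 1.089, -0.019], 'qvel': [-0.0, -0.003, -0.003, -0.0, 0.001, -0.001], 'joint_torque': [0.001, -54.498, -27.392, 0.065, 0.02, -0.0], 'ee_pos': [624.782, 0.037, 404.093], 'orientation': [-2.221, -2.221, 0.001], 'ft_force': [0.477, -0.162, 0.452], 'moment': [-0.036, -0.033, -0.068], 'grasp_force': 0.0, 'width': 88.146}
```

View pics/scene0.png

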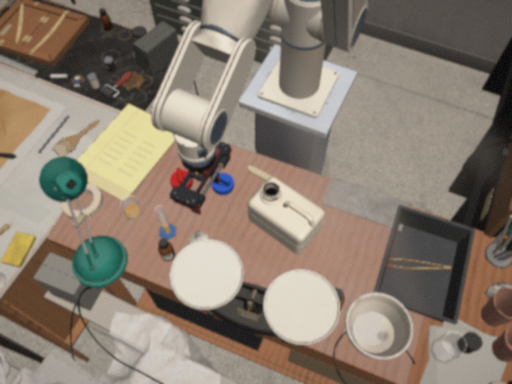

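View pics/side0.png

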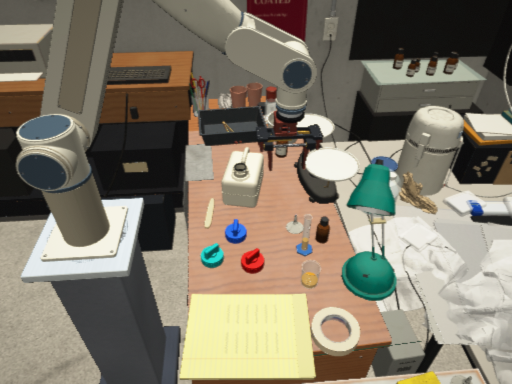

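View pics/wrist0.png

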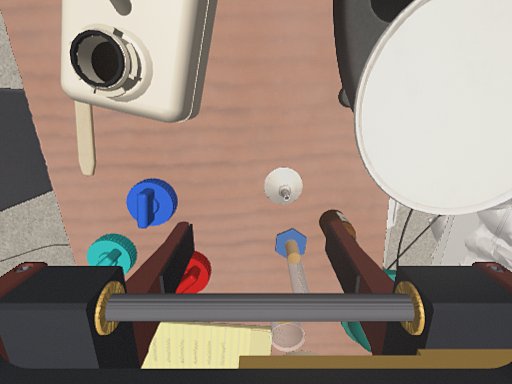

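```bash
python3 - <<'E'
from h import *
D={n:np.load(n+"0.npz") for n in("scene","side","wrist")}
def oz(n,u,v,z): return onz(D[n]["K"],D[n]["E"],u,v,z).round(1)
print("cap side",oz("side",252.3,261,25),"scene",oz("scene",178,177,25),"wrist",oz("wrist",190,272,24))
print("cap two",two(ray(D["side"]["K"],D["side"]["E"],252.3,261),ray(D["wrist"]["K"],D["wrist"]["E"],190,273)))
print("neck wrist",oz("wrist",99,57,142),"side",oz("side",240.5,168,142),"scene",oz("scene",270,188,142))
for n,p,z in(("funnel",(283,184),20),("cyl",(291,242),10),("beaker",(288,335),60),("amber",(340,225),90),("blue",(152,203),24),("teal",(112,256),24)): print(n,oz("wrist",*p,z))
for n in D: E=D[n]["E"];print(n,(-E[:3,:3].T@E[:3,3]).round(),E[:3,:3].round(2).tolist())
print("jug corners",oz("wrist",66,95,110),oz("wrist",185,120,110),oz("wrist",215,0,110))
a=[]
for n,(x,y,w,h) in (("side",(222,236,60,50)),("wrist",(120,220,120,100)),("side",(205,140,70,75))):
    c=D[n]["im"][y:y+h,x:x+w]; a.append(cv2.resize(c,(390,290),interpolation=cv2.INTER_CUBIC))
x=D["wrist"]["im"][10:110,50:170]; a.append(cv2.resize(x,(390,290),interpolation=cv2.INTER_CUBIC))
cv2.imwrite("pics/c1.png",np.vstack([np.hstack(a[:2]),np.hstack(a[2:])])[...,::-1])
E
```

```text
cap side [ 511.9 -177.3   25. ] scene [ 513.8 -176.6   25. ] wrist [ 517.9 -159.9   24. ]
cap two [ 513.60466668 -168.45306605   13.766315  ]
neck wrist [494.8 121.7 142. ] side [495.4 113.  142. ] scene [493.7 115.8 142. ]
funnel [657.9 -20.4  20. ]
cyl [ 673.4 -116.1   10. ]
beaker [ 667.7 -245.4   60. ]
amber [720.4 -51.1  90. ]
blue [472.9 -47.   24. ]
teal [ 402.3 -131.9   24. ]
scene [1101.  371. 1260.] [[-0.43, 0.9, -0.01], [0.79, 0.37, -0.49], [-0.44, -0.22, -0.87]]
side [ 461. -886.  894.] [[1.0, -0.08, 0.01], [-0.05, -0.64, -0.77], [0.07, 0.77, -0.64]]
wrist [625.  83. 384.] [[1.0, -0.0, -0.0], [-0.0, -0.95, 0.3], [-0.0, -0.3, -0.95]]
jug corners [440.1  93.9 110. ] [552.   70.6 110. ] [586.5 171.6 110. ]
```

View pics/c1.png

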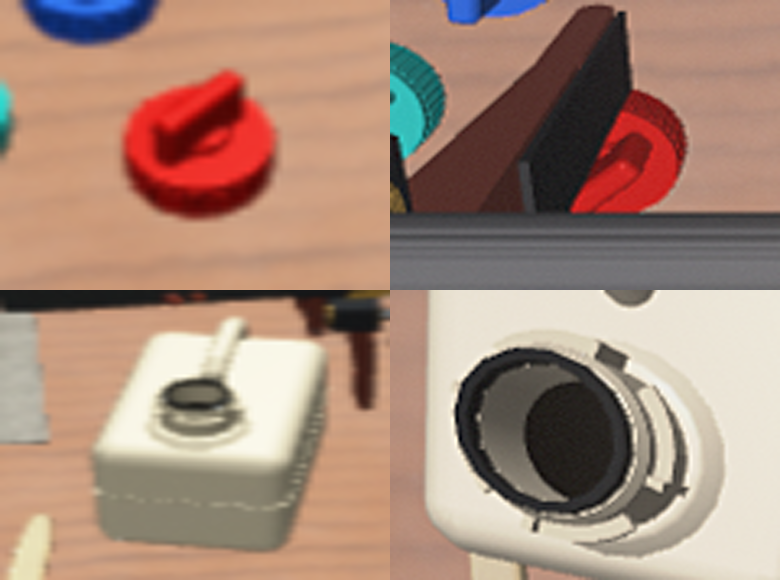

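The red cap sits near (512, -177), with its bar oblique to the axes. The neck is near (495, 116), and its land and rib parts are visible in the crop at about (640,450). I'm moving so the wrist camera looks straight at the cap.

{"fn": "step_arm", "kwargs": {
  "targets": [
    [[-0.6,-0.8,0,0,0,0,1],[-0.6,-0.8,0,0,0,0,1],[-0.6,-0.8,0,0,0,0,1],[-0.46,-0.74,0,0,0,0,1],[0,0,0,0,0,0,1]]
  ]
}}

```text
t: 0.78
ee_pos: [510.6, -158.7, 404.6]
orientation: [-2.225, -2.217, 0.001]
ft_force: [0.8, 1.2, 0.0]
width: 87.7
grasp_force: 0.0
```

```bash
python3 - <<'E'
from h import *
o=readout.get_obs(); print(o["t"],o["ee_pos"],o["orientation"])
S={}
for n in("scene","side","wrist"):
    im,K,E=cam(n); np.savez(f"{n}1.npz",im=im,K=K,E=E); S[n]=(im,K,E)
    N,l,s,c=cv2.connectedComponentsWithStats(red(im))
    for i in range(1,N):
        if s[i,4]>150: print(n,s[i].tolist(),c[i].round(1).tolist(),onz(K,E,*c[i],24).round(1))
im,K,E=S["wrist"]; cv2.imwrite("pics/w1.png",cv2.resize(im[100:300,130:390],None,fx=3,fy=3,interpolation=cv2.INTER_CUBIC)[...,::-1])
E
```

```text
0.775 [ 510.60853356 -158.74784691  404.57290779] [-2.22492100e+00 -2.21718704e+00  8.55807981e-04]
scene [170, 168, 23, 24, 401] [180.9, 179.8] [ 518.1 -164.1   24. ]
side [247, 0, 60, 55, 3062] [275.8, 26.4] [ 837.6 1926.8   24. ]
side [234, 146, 25, 28, 263] [244.6, 165.8] [516.9 282.6  24. ]
side [241, 248, 24, 26, 463] [252.3, 261.1] [ 511.8 -176.8   24. ]
wrist [235, 151, 49, 50, 1850] [259.2, 175.8] [ 512.6 -164.7   24. ]
```

View pics/w1.png

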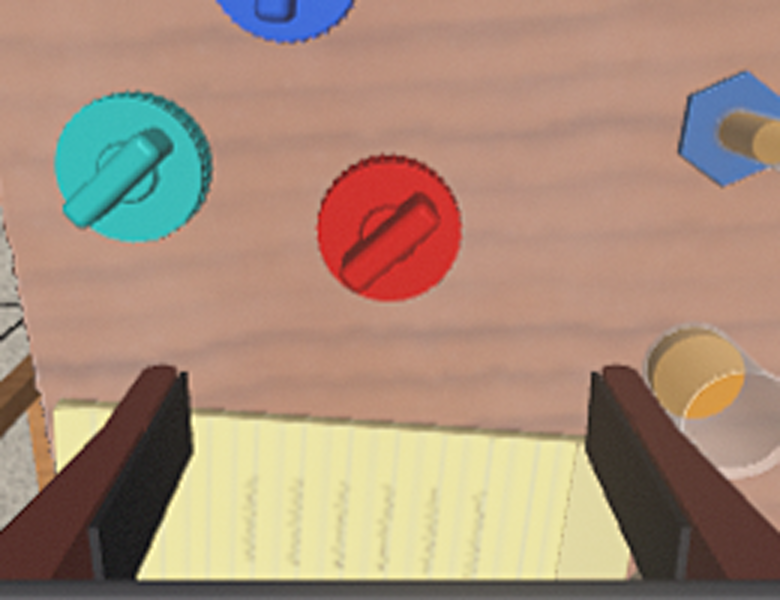

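```bash
python3 - <<'E'
from h import *
d=np.load("wrist1.npz");K,E=d["K"],d["E"]
f=lambda x,y,z:onz(K,E,130+x/3,100+y/3,z)
for a,b,z in(((345,265),(410,195),24),((365,290),(440,222),52),((352,255),(410,195),52)):
    p,q=f(*a,z),f(*b,z);v=q-p;print(p.round(1),q.round(1),np.degrees(np.arctan2(v[1],v[0])).round(1))
m=red(d["im"]); c=max(cv2.findContours(m,0,1)[0],key=cv2.contourArea)
P=np.array([onz(K,E,*p[0],12)[:2] for p in c],np.float32);print(cv2.minEnclosingCircle(P))
# bar: darker red within disk
h=cv2.cvtColor(d["im"],cv2.COLOR_RGB2HSV)[...,2]; k=cv2.erode(m,np.ones((7,7)))>0
b=(k&(h<np.median(h[k])-18)).astype(np.uint8)
N,l,s,cc=cv2.connectedComponentsWithStats(b);i=1+s[1:,4].argmax();ys,xs=np.where(l==i)
P=np.array([onz(K,E,x,y,45)[:2] for x,y in zip(xs,ys)],np.float32);print(s[i],cv2.minAreaRect(P))
E
```

```text
[ 492.7 -182.7   24. ] [ 522.7 -149.7   24. ] 47.7
[ 502.7 -185.6   52. ] [ 534.6 -155.4   52. ] 43.3
[ 497.3 -169.8   52. ] [ 521.9 -143.8   52. ] 46.5
((512.2646484375, -168.3267059326172), 35.910308837890625)
[244 164  33  32 303] ((512.1891479492188, -162.63279724121094), (48.30451965332031, 26.100271224975586), 46.1988639831543)
```

{"fn": "step_arm", "kwargs": {
  "targets": [
    [[0.05,-0.12,-0.2,0,0,-1,1],[0,0,-0.2,0,0,-1,1],[0,0,-0.2,0,0,-1,1],[0,0,-0.2,0,0,-1,1],[0,0,-0.2,0,0,-1,1]]
  ]
}}

```text
t: 1.55
ee_pos: [515.3, -161.7, 354.2]
orientation: [-2.574, -1.801, -0.0]
ft_force: [-0.8, 0.1, -0.1]
width: 88.0
grasp_force: 0.0
```

{"fn": "step_arm", "kwargs": {
  "targets": [
    [[0,0,-0.2,0,0,-1,1],[0,0,-0.2,0,0,-1,1],[0,0,-0.2,0,0,-1,1],[0,0,-0.2,0,0,-1,1],[0,0,-0.2,0,0,-1,1]]
  ]
}}

```text
t: 2.17
ee_pos: [515.4, -161.7, 304.2]
orientation: [-2.847, -1.327, -0.0]
ft_force: [0.1, 0.0, -0.3]
width: 87.9
grasp_force: 0.0
```

{"fn": "step_arm", "kwargs": {
  "targets": [
    [[0,0,0,0,0,-1,1],[0,0,0,0,0,0,1],[0,0,0,0,0,0,1],[0,0,0,0,0,0,1],[0,0,0,0,0,0,1]]
  ]
}}

```text
t: 2.8
ee_pos: [514.6, -162.9, 304.8]
orientation: [2.891, 1.228, 0.0]
ft_force: [0.3, -0.5, -0.4]
width: 87.9
grasp_force: 0.0
```

```bash
python3 - <<'E'
from h import *
o=readout.get_obs(); print(o["t"],o["ee_pos"],o["orientation"],o["qpos"])
im,K,E=cam("wrist");np.savez("wrist2.npz",im=im,K=K,E=E)
p=o["ee_pos"]; print("axis point at z=52,24 px",proj(K,E,[p[0],p[1],52]),proj(K,E,[p[0],p[1],24]))
cv2.imwrite("pics/w2.png",im[...,::-1])
E
```

```text
2.8 [ 514.56282564 -162.92490537  304.7910538 ] [2.89142277e+00 1.22811305e+00 3.08393585e-04] [-3.28692906e-01  4.40731571e-01  1.88679149e+00  1.43079613e-05
  8.13815343e-01  4.38786847e-01]
axis point at z=52,24 px [259.38374584 202.04245772] [259.37137211 192.73151008]
```

View pics/w2.png

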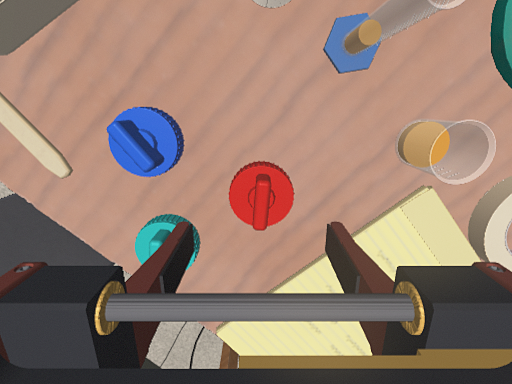

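The cap disk is centred near (261,195), with the bar nearly vertical in the image between the fingers. It is within about 2–3 mm of the tool axis.

```bash
python3 - <<'E'
from h import *
d=np.load("wrist2.npz");K,E=d["K"],d["E"]
m=red(d["im"]); c=max(cv2.findContours(m,0,1)[0],key=cv2.contourArea)
# flat-top disc: lower-left/right rim & bottom; fit ellipse to contour mapped to z=24, use camera-far half
P=np.array([onz(K,E,*p[0],24)[:2] for p in c]); cc=onz(K,E,261,195,24)[:2]
C=(-E[:3,:3].T@E[:3,3])[:2]; u=(cc-C)/np.linalg.norm(cc-C)
from scipy.optimize import least_squares
def fit(Q,x0,r): return least_squares(lambda x:np.hypot(*(Q-x).T)-r,x0,loss="soft_l1").x
far=P[(P-cc)@u>-8]; near=P[(P-cc)@u>-100]
print("all z24",fit(P,cc,33),"away-from-cam half",fit(far,cc,33), "cam",C,"cc",cc)
Z=np.array([onz(K,E,*p[0],0)[:2] for p in c])
print(cv2.fitEllipse(P.astype(np.float32)))
E
```

```text
all z24 [ 513.72909505 -166.03164115] away-from-cam half [ 512.71376661 -167.06272152] cam [ 572.3481454  -103.02927242] cc [ 514.07055922 -165.81223504]
((513.4585571289062, -166.2439727783203), (64.61427307128906, 70.78299713134766), 135.3151092529297)
```

{"fn": "step_arm", "kwargs": {
  "targets": [
    [[0,-0.04,-0.4,0,0,0,1],[0,0,-0.4,0,0,0,1],[0,0,-0.4,0,0,0,1],[0,0,-0.2,0,0,0,1],[0,0,0,0,0,0,1]]
  ]
}}

```text
t: 3.48
ee_pos: [514.3, -165.0, 234.2]
orientation: [-2.891, -1.227, 0.001]
ft_force: [0.6, 0.0, -0.2]
width: 88.1
grasp_force: 0.0
```

{"fn": "step_arm", "kwargs": {
  "targets": [
    [[-0.02,-0.03,-0.3,0,0,0,1],[0,0,-0.22,0,0,0,1],[0,0,0,0,0,0,1],[0,0,0,0,0,0,0],[0,0,0,0,0,0,0]]
  ]
}}

```text
t: 4.1
ee_pos: [513.6, -166.5, 209.0]
orientation: [2.891, 1.227, 0.001]
ft_force: [-0.4, -0.3, 0.1]
width: 71.1
grasp_force: 0.0
```

{"fn": "step_arm", "kwargs": {
  "targets": [
    [[0,0,0,0,0,0,0],[0,0,0,0,0,0,0],[0,0,0,0,0,0,0],[0,0,0,0,0,0,0],[0,0,0,0,0,0,0]]
  ]
}}

```text
t: 4.72
ee_pos: [513.5, -166.5, 208.7]
orientation: [2.892, 1.227, 0.0]
ft_force: [-0.1, 0.6, 0.4]
width: 21.5
grasp_force: 0.0
```

{"fn": "step_arm", "kwargs": {
  "targets": [
    [[0,0,0,0,0,0,0],[0,0,0,0,0,0,0],[0,0,0,0,0,0,0],[0,0,0,0,0,0,0],[0,0,0,0,0,0,0]]
  ]
}}

```text
t: 5.35
ee_pos: [513.5, -166.5, 208.6]
orientation: [-2.892, -1.228, 0.0]
ft_force: [-0.4, -0.3, 0.2]
width: 13.8
grasp_force: 30.0
```

{"fn": "step_arm", "kwargs": {
  "targets": [
    [[0,0,0.4,0,0,0,0],[0,0,1,0,0,0,0],[0,0,1,0,0,0,0],[0,0,0.6,0,0,0,0],[0,0,0,0,0,0,0]]
  ]
}}

```text
t: 5.98
ee_pos: [514.1, -166.7, 361.0]
orientation: [2.889, 1.226, 0.006]
ft_force: [-0.1, 0.4, -1.5]
width: 14.0
grasp_force: 30.0
```

```bash
python3 - <<'E'
from h import *
o=readout.get_obs(); print(o["t"],o["ee_pos"],o["width"],o["grasp_force"],o["ft_force"],o["moment"])
for n in ("side","wrist"):
    im,K,E=cam(n); np.savez(f"{n}3.npz",im=im,K=K,E=E)
    p=o["ee_pos"]; m=red(im); N,l,s,c=cv2.connectedComponentsWithStats(m)
    print(n,[(s[i].tolist(),c[i].round(1).tolist()) for i in range(1,N) if s[i,4]>150])
    for h in(208,184,156): print(proj(K,E,[p[0],p[1],p[2]-h]).round(1),end=" ")
    print()
    if n=="side": a=im[120:280,170:340]
    else: b=im
a=cv2.resize(a,(320,300),interpolation=cv2.INTER_CUBIC); b=cv2.resize(b,(400,300))
cv2.imwrite("pics/c3.png",np.hstack([a,b])[...,::-1])
E
```

```text
5.975 [ 514.05593461 -166.66785222  360.95107681] 14.007984387461267 29.996713399887085 [-0.07789491  0.4189172  -1.5282262 ] [0.02642918 0.07654892 0.02787751]
side [([247, 0, 60, 55, 3067], [275.8, 26.4]), ([232, 166, 22, 25, 162], [242.6, 180.2]), ([240, 210, 26, 27, 473], [252.5, 224.7])]
[252.7 227. ] [252.7 220.7] [252.6 213. ] 
wrist [([210, 182, 99, 112, 5844], [259.2, 227.3])]
[259.8 222.8] [259.9 237.6] [260.1 260.4]
```

View pics/c3.png

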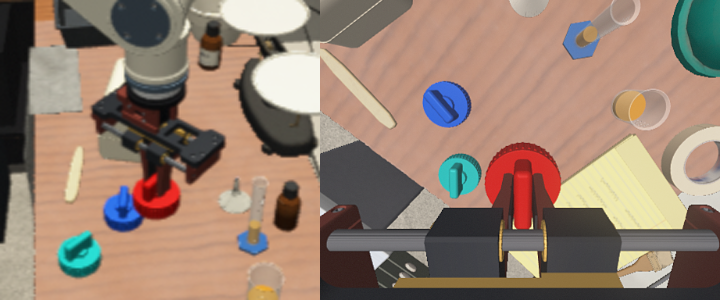

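```bash
python3 - <<'E'
from h import *
from scipy.spatial.transform import Rotation as R
d=np.load("wrist3.npz");K,E=d["K"],d["E"]; p=np.array([514.06,-166.67,360.95])
C=-E[:3,:3].T@E[:3,3]; u=(C-p)[:2]; print("cam off",C-p); u/=np.linalg.norm(u)
for off in(-3,-2,-1,0,1,2,3):
    q=p[:2]+u*(33+off); print(off,proj(K,E,[*q,p[2]-208.6]).round(2), proj(K,E,[*q,p[2]-184.6]).round(2))
m=red(d["im"]); print([ (r,np.where(m[r])[0][[0,-1]].tolist()) for r in range(182,240,6)])
# neck: view from wrist0/side0/scene0
E
```

```text
cam off [ 57.24004901  60.06638474 -21.54935182]
-3 [259.48 184.03] [259.56 194.35]
-2 [259.47 182.69] [259.55 192.85]
-1 [259.46 181.35] [259.54 191.34]
0 [259.45 180.  ] [259.53 189.83]
1 [259.44 178.64] [259.52 188.31]
2 [259.43 177.28] [259.5  186.79]
3 [259.42 175.92] [259.49 185.26]
[(182, [258, 260]), (188, [237, 281]), (194, [229, 289]), (200, [222, 296]), (206, [219, 300]), (212, [216, 303]), (218, [214, 305]), (224, [213, 306]), (230, [211, 307]), (236, [210, 308])]
```

{"fn": "step_arm", "kwargs": {
  "targets": [
    [[-0.26,0.9,0.2,0,0,0,0],[-0.28,0.94,0,0,0,0,0],[-0.28,0.94,0,0,0,0,0],[-0.28,0.94,0,0,0,0,0],[-0.28,0.9,0,0,0,0,0]]
  ]
}}

```text
t: 6.7
ee_pos: [443.3, 65.8, 366.9]
orientation: [-2.891, -1.227, 0.005]
ft_force: [0.7, 0.2, -1.1]
width: 13.8
grasp_force: 30.0
```

{"fn": "step_arm", "kwargs": {
  "targets": [
    [[0,0,0,0,0,0,0],[0,0,0,0,0,0,0],[0,0,0,0,0,0,0],[0,0,0,0,0,0,0],[0,0,0,0,0,0,0]]
  ]
}}

```text
t: 7.32
ee_pos: [444.7, 63.9, 368.6]
orientation: [-2.893, -1.226, 0.0]
ft_force: [0.6, 0.0, -0.2]
width: 13.6
grasp_force: 30.0
```

```bash
python3 - <<'E'
from h import *
o=readout.get_obs(); print(o["t"],o["ee_pos"],o["qpos"],o["width"],o["ft_force"])
im,K,E=cam("wrist"); np.savez("wrist4.npz",im=im,K=K,E=E); print(K)
u,v=proj(K,E,[495,116,142]).round().astype(int); print(u,v)
print(-E[:3,:3].T@E[:3,3])
y0=max(v-60,0);x0=max(u-70,0);print(x0,y0)
cv2.imwrite("pics/w4.png",cv2.resize(im[y0:y0+110,x0:x0+140],None,fx=5,fy=5,interpolation=cv2.INTER_CUBIC)[...,::-1])
E
```

```text
7.325 [444.65556327  63.93974494 368.61964461] [ 1.16326277e-01  2.17722307e-01  2.03545006e+00 -9.35842429e-06
  8.88471534e-01  8.85490198e-01] 13.601723810774642 [ 0.64775988  0.00902932 -0.24176149]
[[270.47662432   0.         259.28479752]
 [  0.         270.47662432 191.1663257 ]
 [  0.           0.           1.        ]]
259 122
[502.54346662 123.72958405 348.76413656]
189 62
```

View pics/w4.png

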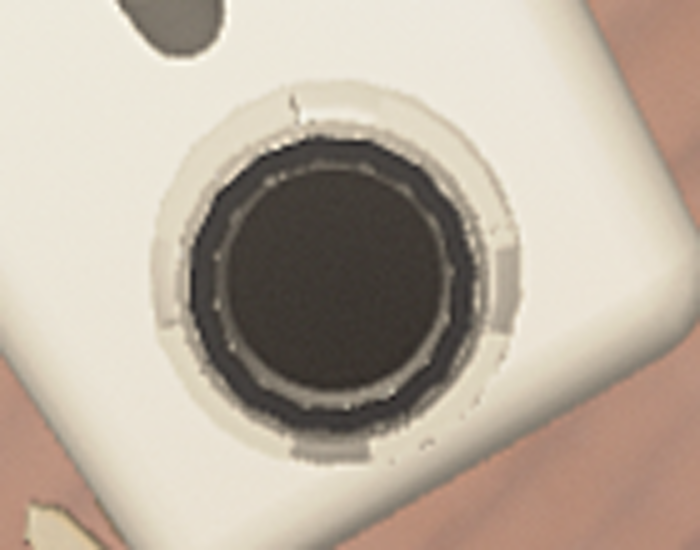

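```bash
python3 - <<'E'
from h import *
d=np.load("wrist4.npz");im,K,E=d["im"],d["K"],d["E"]
g=im.max(2); m=(g<95).astype(np.uint8); m[:80]=0;m[160:]=0
c=[c for c in cv2.findContours(m,0,1)[0] if cv2.contourArea(c)>1000]
for k in c:
    e=cv2.fitEllipse(k); print(e); print("z146.5",onz(K,E,*e[0],146.5).round(1),"z142",onz(K,E,*e[0],142).round(1))
    P=np.array([onz(K,E,*p[0],146.5)[:2] for p in k],np.float32); print(cv2.minEnclosingCircle(P))
print("hand",onz(K,E,255.4,118.4,146.5))
p=np.array([444.66,63.94]);print("pred cap")
E
```

```text
((254.85342407226562, 118.56465911865234), (55.88455581665039, 58.029632568359375), 177.47987365722656)
z146.5 [494.5 120.  146.5] z142 [494.3 120.  142. ]
((494.1143798828125, 119.4298324584961), 20.81414794921875)
hand [494.83180914 119.84805825 146.5       ]
pred cap
```

Seal ring centre is at crop pixel (334,284), so the neck axis is about (494.6, 119.8). Start gaps show at crop (508,290) and (331,450). I'm moving the cap above the neck.

{"fn": "step_arm", "kwargs": {
  "targets": [
    [[0.3,0.34,0,0,0,0,0],[0.4,0.44,0,0,0,0,0],[0.314,0.356,0,0,0,0,0],[0,0,0,0,0,0,0],[0,0,0,0,0,0,0]]
  ]
}}

```text
t: 8.0
ee_pos: [495.0, 121.6, 368.4]
orientation: [-2.891, -1.228, 0.001]
ft_force: [0.2, -0.6, -1.0]
width: 14.0
grasp_force: 30.0
```

```bash
cat > s.py <<'E'
from h import *
o=readout.get_obs()
for k in("t","ee_pos","ft_force","moment","qpos"): print(k,np.round(o[k],3).tolist())
E
python3 s.py; python3 - <<'E'
from h import *
a=[]
for n,z in(("side",142),("scene",142)):
    im,K,E=cam(n); u,v=proj(K,E,[494.6,119.8,150]).astype(int); print(n,u,v)
    a.append(cv2.resize(im[v-30:v+30,u-40:u+40],(400,300),interpolation=cv2.INTER_CUBIC))
cv2.imwrite("pics/c5.png",np.hstack(a)[...,::-1])
E
```

```text
t 8.0
ee_pos [495.039, 121.581, 368.385]
ft_force [0.206, -0.649, -0.951]
moment [-0.032, 0.022, -0.023]
qpos [0.218, 0.305, 1.911, -0.0, 0.926, 0.985]
side 240 164
scene 271 187
```

View pics/c5.png

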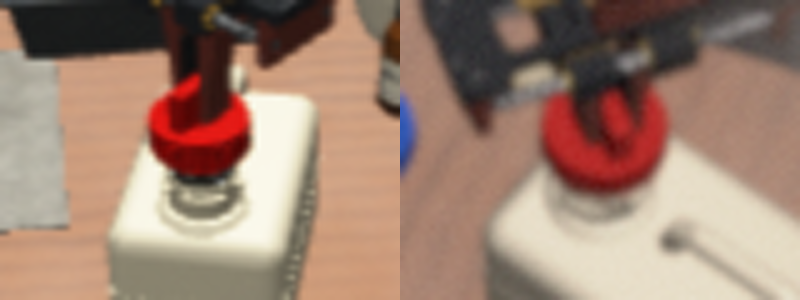

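The cap sits over the neck in both views. Descending.

{"fn": "step_arm", "kwargs": {
  "targets": [
    [[0,-0.01,-0.12,0,0,0,0],[0,0,-0.12,0,0,0,0],[0,0,-0.12,0,0,0,0],[0,0,-0.04,0,0,0,0],[0,0,0,0,0,0,0]]
  ]
}}

```text
t: 8.72
ee_pos: [495.2, 120.8, 348.4]
orientation: [-2.892, -1.227, 0.001]
ft_force: [-0.6, -0.8, -0.4]
width: 13.6
grasp_force: 30.0
```

```bash
python3 s.py
```

```text
t 8.725
ee_pos [495.171, 120.817, 348.433]
ft_force [-0.634, -0.818, -0.398]
moment [0.061, 0.061, -0.003]
qpos [0.216, 0.334, 1.926, 0.0, 0.882, 0.984]
```

{"fn": "step_arm", "kwargs": {
  "targets": [
    [[0,0,-0.02,0,0,0,0],[0,0,-0.02,0,0,0,0],[0,0,-0.02,0,0,0,0],[0,0,0,0,0,0,0],[0,0,0,0,0,0,0]]
  ]
}}

```text
t: 9.35
ee_pos: [495.2, 120.8, 345.7]
orientation: [2.892, 1.228, 0.0]
ft_force: [-0.8, 0.4, -0.4]
width: 14.0
grasp_force: 30.0
```

{"fn": "step_arm", "kwargs": {
  "targets": [
    [[0,0,-0.02,0,0,0,0],[0,0,-0.02,0,0,0,0],[0,0,0,0,0,0,0],[0,0,0,0,0,0,0],[0,0,0,0,0,0,0]]
  ]
}}

```text
t: 9.98
ee_pos: [495.2, 120.8, 343.7]
orientation: [2.892, 1.228, 0.0]
ft_force: [-0.5, -0.4, -0.7]
width: 14.1
grasp_force: 30.0
```

```bash
python3 s.py
```

```text
t 9.975
ee_pos [495.205, 120.84, 343.708]
ft_force [-0.55, -0.398, -0.691]
moment [0.054, 0.132, 0.039]
qpos [0.216, 0.342, 1.929, -0.0, 0.871, 0.984]
```

{"fn": "step_arm", "kwargs": {
  "targets": [
    [[0,0,-0.02,0,0,0,0],[0,0,0,0,0,0,0],[0,0,-0.02,0,0,0,0],[0,0,0,0,0,0,0],[0,0,0,0,0,0,0]]
  ]
}}

```text
t: 10.6
ee_pos: [495.3, 120.8, 342.1]
orientation: [2.892, 1.227, 0.001]
ft_force: [-2.2, -0.0, 5.1]
width: 13.6
grasp_force: 30.0
```

```bash
python3 s.py
```

```text
t 10.6
ee_pos [495.255, 120.833, 342.087]
ft_force [-2.198, -0.029, 5.052]
moment [-0.089, 0.385, 0.021]
qpos [0.216, 0.344, 1.93, 0.0, 0.867, 0.984]
```

Lugs rest on the land (342.1, as predicted). I'm backing off in small steps.

{"fn": "step_arm", "kwargs": {
  "targets": [
    [[-0.001,0,0,0,0,1,0],[-0.001,0,0,0,0,1,0],[-0.001,0,0,0,0,1,0],[0,0,0,0,0,0,0],[0,0,0,0,0,0,0]]
  ]
}}

```text
t: 11.22
ee_pos: [495.4, 120.9, 342.1]
orientation: [2.748, 1.521, 0.002]
ft_force: [0.3, -0.6, 5.8]
width: 13.8
grasp_force: 30.0
```

```bash
python3 s.py
```

```text
t 11.225
ee_pos [495.365, 120.907, 342.069]
ft_force [0.349, -0.571, 5.823]
moment [0.085, 0.047, 0.117]
qpos [0.216, 0.344, 1.93, -0.0, 0.866, 0.776]
```

{"fn": "step_arm", "kwargs": {
  "targets": [
    [[-0.001,0,0,0,0,1,0],[-0.001,0,0,0,0,1,0],[-0.001,0,0,0,0,1,0],[0,0,0,0,0,0,0],[0,0,0,0,0,0,0]]
  ]
}}

```text
t: 11.85
ee_pos: [495.1, 120.9, 342.1]
orientation: [2.574, 1.8, 0.001]
ft_force: [-0.4, 0.5, 5.7]
width: 14.0
grasp_force: 30.0
```

```bash
python3 s.py
```

```text
t 11.85
ee_pos [495.129, 120.943, 342.075]
ft_force [-0.422, 0.493, 5.689]
moment [0.087, 0.109, 0.131]
qpos [0.216, 0.344, 1.931, 0.0, 0.866, 0.566]
```

{"fn": "step_arm", "kwargs": {
  "targets": [
    [[-0.001,0,0,0,0,1,0],[-0.001,0,0,0,0,1,0],[-0.001,0,0,0,0,1,0],[0,0,0,0,0,0,0],[0,0,0,0,0,0,0]]
  ]
}}

```text
t: 12.48
ee_pos: [495.0, 120.9, 342.1]
orientation: [2.372, 2.059, 0.001]
ft_force: [-0.7, 0.3, 5.4]
width: 14.2
grasp_force: 30.0
```

```bash
python3 s.py
```

```text
t 12.475
ee_pos [495.004, 120.913, 342.078]
ft_force [-0.682, 0.273, 5.425]
moment [0.008, 0.077, 0.14]
qpos [0.216, 0.344, 1.931, 0.0, 0.866, 0.357]
```

{"fn": "step_arm", "kwargs": {
  "targets": [
    [[-0.001,0,0,0,0,1,0],[-0.001,0,0,0,0,1,0],[-0.001,0,0,0,0,1,0],[0,0,0,0,0,0,0],[0,0,0,0,0,0,0]]
  ]
}}

```text
t: 13.1
ee_pos: [494.7, 120.9, 342.0]
orientation: [2.144, 2.296, 0.001]
ft_force: [-1.1, 0.7, 5.3]
width: 13.6
grasp_force: 30.0
```

```bash
python3 s.py
```

```text
t 13.1
ee_pos [494.672, 120.882, 341.961]
ft_force [-1.111, 0.741, 5.256]
moment [0.08, 0.228, -0.015]
qpos [0.216, 0.344, 1.931, 0.0, 0.866, 0.148]
```

{"fn": "step_arm", "kwargs": {
  "targets": [
    [[-0.001,0,0,0,0,1,0],[-0.001,0,0,0,0,1,0],[0,0,0,0,0,0,0],[0,0,0,0,0,0,0],[0,0,0,0,0,0,0]]
  ]
}}

```text
t: 13.72
ee_pos: [494.4, 120.8, 341.5]
orientation: [-1.978, -2.44, 0.001]
ft_force: [1.2, 0.4, 0.3]
width: 13.5
grasp_force: 30.0
```

```bash
python3 s.py
```

```text
t 13.725
ee_pos [494.396, 120.783, 341.498]
ft_force [1.165, 0.375, 0.274]
moment [0.033, -0.006, 0.0]
qpos [0.216, 0.344, 1.932, -0.0, 0.866, 0.008]
```

Force is gone, so the lugs are over the gap. Lowering.

{"fn": "step_arm", "kwargs": {
  "targets": [
    [[0,0,-0.02,0,0,0.4,0],[0,0,-0.02,0,0,0,0],[0,0,-0.02,0,0,0,0],[0,0,0,0,0,0,0],[0,0,0,0,0,0,0]]
  ]
}}

```text
t: 14.35
ee_pos: [494.5, 120.8, 338.6]
orientation: [-1.943, -2.469, 0.0]
ft_force: [-0.6, -0.0, -0.1]
width: 13.9
grasp_force: 30.0
```

```bash
python3 s.py
```

```text
t 14.35
ee_pos [494.5, 120.803, 338.643]
ft_force [-0.58, -0.036, -0.13]
moment [-0.005, 0.011, 0.016]
qpos [0.216, 0.349, 1.934, -0.0, 0.859, -0.021]
```

{"fn": "step_arm", "kwargs": {
  "targets": [
    [[0,0,-0.02,0,0,0,0],[0,0,-0.02,0,0,0,0],[0,0,-0.02,0,0,0,0],[0,0,0,0,0,0,0],[0,0,0,0,0,0,0]]
  ]
}}

```text
t: 14.98
ee_pos: [494.5, 120.8, 335.7]
orientation: [-1.943, -2.469, 0.0]
ft_force: [0.1, -0.2, 0.3]
width: 13.9
grasp_force: 30.0
```

```bash
python3 s.py
```

```text
t 14.975
ee_pos [494.494, 120.822, 335.665]
ft_force [0.132, -0.166, 0.251]
moment [-0.007, -0.026, -0.011]
qpos [0.216, 0.353, 1.936, 0.0, 0.853, -0.021]
```

{"fn": "step_arm", "kwargs": {
  "targets": [
    [[0,0,-0.02,0,0,0,0],[0,0,0,0,0,0,0],[0,0,-0.008,0,0,-1,0],[0,0,-0.006,0,0,-1,0],[0,0,0,0,0,0,0]]
  ]
}}

```text
t: 15.6
ee_pos: [494.5, 120.9, 334.1]
orientation: [2.11, 2.328, 0.0]
ft_force: [-0.2, 1.2, 0.7]
width: 13.5
grasp_force: 30.0
```

```bash
python3 s.py
```

```text
t 15.6
ee_pos [494.529, 120.855, 334.103]
ft_force [-0.204, 1.154, 0.69]
moment [0.041, 0.08, -0.032]
qpos [0.216, 0.356, 1.937, 0.0, 0.849, 0.118]
```

{"fn": "step_arm", "kwargs": {
  "targets": [
    [[0.001,0,-0.006,0,0,-1,0],[0.001,0,-0.006,0,0,-1,0],[0.001,0,-0.006,0,0,-1,0],[0,0,0,0,0,0,0],[0,0,0,0,0,0,0]]
  ]
}}

```text
t: 16.23
ee_pos: [494.8, 120.9, 333.3]
orientation: [2.34, 2.096, 0.001]
ft_force: [0.6, -0.2, 2.6]
width: 13.9
grasp_force: 30.0
```

```bash
python3 s.py
```

```text
t 16.225
ee_pos [494.797, 120.869, 333.26]
ft_force [0.569, -0.23, 2.616]
moment [-0.07, -0.094, -0.025]
qpos [0.216, 0.357, 1.937, -0.0, 0.847, 0.326]
```

{"fn": "step_arm", "kwargs": {
  "targets": [
    [[0.001,0,-0.006,0,0,-1,0],[0.001,0,-0.006,0,0,-1,0],[0.001,0,-0.006,0,0,-1,0],[0,0,0,0,0,0,0],[0,0,0,0,0,0,0]]
  ]
}}

```text
t: 16.85
ee_pos: [494.9, 120.9, 332.3]
orientation: [2.546, 1.84, 0.001]
ft_force: [0.9, 0.7, 3.1]
width: 13.9
grasp_force: 30.0
```

```bash
python3 s.py
```

```text
t 16.85
ee_pos [494.888, 120.85, 332.317]
ft_force [0.906, 0.704, 3.128]
moment [-0.044, -0.031, -0.022]
qpos [0.216, 0.359, 1.937, -0.0, 0.845, 0.535]
```

{"fn": "step_arm", "kwargs": {
  "targets": [
    [[0.001,0,-0.006,0,0,-1,0],[0.001,0,-0.006,0,0,-1,0],[0.001,0,0,0,0,-1,0],[0,0,0,0,0,0,0],[0,0,0,0,0,0,0]]
  ]
}}

```text
t: 17.48
ee_pos: [495.0, 120.8, 331.6]
orientation: [2.725, 1.564, 0.0]
ft_force: [0.1, -0.4, 3.6]
width: 13.8
grasp_force: 30.0
```

```bash
python3 s.py
```

```text
t 17.475
ee_pos [494.985, 120.843, 331.635]
ft_force [0.131, -0.436, 3.627]
moment [-0.048, -0.004, -0.027]
qpos [0.216, 0.36, 1.937, 0.0, 0.844, 0.745]
```

{"fn": "step_arm", "kwargs": {
  "targets": [
    [[0.001,0,0,0,0,-1,0],[0.001,0,0,0,0,-1,0],[0,0,0,0,0,0,0],[0,0,0,0,0,0,0],[0,0,0,0,0,0,0]]
  ]
}}

```text
t: 18.1
ee_pos: [495.1, 120.8, 331.6]
orientation: [2.828, 1.369, 0.0]
ft_force: [0.6, -0.6, 3.4]
width: 13.7
grasp_force: 30.0
```

```bash
python3 s.py
```

```text
t 18.1
ee_pos [495.072, 120.833, 331.615]
ft_force [0.649, -0.64, 3.383]
moment [-0.043, 0.006, -0.039]
qpos [0.216, 0.36, 1.937, 0.0, 0.844, 0.885]
```

{"fn": "step_arm", "kwargs": {
  "targets": [
    [[0,0,0,0,0,-0.5,0],[0,0,0,0,0,-0.5,0],[0,0,0,0,0,-0.25,0],[0,0,0,0,0,-0.25,0],[0,0,0,0,0,0,0]]
  ]
}}

```text
t: 18.73
ee_pos: [495.0, 120.8, 331.6]
orientation: [-2.896, -1.217, 0.0]
ft_force: [-0.1, -0.3, 4.1]
width: 13.9
grasp_force: 30.0
```

```bash
python3 s.py
```

```text
t 18.725
ee_pos [495.039, 120.82, 331.555]
ft_force [-0.108, -0.316, 4.061]
moment [-0.033, -0.041, 0.039]
qpos [0.216, 0.36, 1.937, 0.0, 0.844, 0.991]
```

Testing engagement with a slight pull.

{"fn": "step_arm", "kwargs": {
  "targets": [
    [[0,0,0.01,0,0,0,0],[0,0,0.006,0,0,0,0],[0,0,0,0,0,0,0],[0,0,0,0,0,0,0],[0,0,0,0,0,0,0]]
  ]
}}

```text
t: 19.35
ee_pos: [495.0, 120.8, 331.8]
orientation: [-2.896, -1.217, 0.0]
ft_force: [4.7, 1.2, -11.6]
width: 14.1
grasp_force: 30.0
```

```bash
python3 s.py
```

```text
t 19.35
ee_pos [495.025, 120.824, 331.846]
ft_force [4.666, 1.199, -11.588]
moment [0.156, -0.955, 0.057]
qpos [0.216, 0.36, 1.937, -0.0, 0.845, 0.991]
```

{"fn": "step_arm", "kwargs": {
  "targets": [
    [[0,0,-0.012,0,0,0,0],[0,0,0,0,0,-0.5,0],[0,0,0,0,0,0,0],[0,0,0,0,0,0,0.6],[0,0,0,0,0,0,0.6]]
  ]
}}

```text
t: 19.98
ee_pos: [494.9, 120.8, 332.1]
orientation: [-2.917, -1.166, 0.0]
ft_force: [-0.5, -0.3, 0.1]
width: 30.4
grasp_force: 0.0
```

{"fn": "step_arm", "kwargs": {
  "targets": [
    [[0,0,0,0,0,0,0.6],[0,0,0,0,0,0,0.6],[0,0,0,0,0,0,0.6],[0,0,0,0,0,0,0.6],[0,0,0,0,0,0,0.6]]
  ]
}}

```text
t: 20.6
ee_pos: [495.0, 120.8, 331.8]
orientation: [-2.917, -1.167, 0.0]
ft_force: [-0.2, 0.1, -0.4]
width: 52.0
grasp_force: 0.0
```

{"fn": "step_arm", "kwargs": {
  "targets": [
    [[0,0,0.2,0,0,0,0.6],[0,0,0.6,0,0,0,0.6],[0,0,0.8,0,0,0,0.6],[0,0,0.4,0,0,0,0.6],[0,0,0,0,0,0,0.6]]
  ]
}}

```text
t: 21.22
ee_pos: [495.4, 120.9, 433.9]
orientation: [2.916, 1.167, 0.007]
ft_force: [-0.3, -0.1, 0.5]
width: 52.5
grasp_force: 0.0
```

```bash
python3 - <<'E'
from h import *
a=[]
for n in("side","wrist"):
    im,K,E=cam(n); u,v=proj(K,E,[494.6,119.8,150]).astype(int); print(n,u,v,proj(K,E,[494.6,119.8,147]))
    c=im[max(v-45,0):v+45,u-60:u+60] if n=="side" else im
    a.append(cv2.resize(c,(400,300),interpolation=cv2.INTER_CUBIC))
    N,l,s,c=cv2.connectedComponentsWithStats(red(im));print([(s[i].tolist(),c[i].round(1).tolist()) for i in range(1,N) if s[i,4]>150])
cv2.imwrite("pics/c6.png",np.hstack(a)[...,::-1])
E
```

```text
side 240 164 [240.10232877 165.53837387]
[([247, 0, 60, 55, 2729], [278.6, 24.7]), ([230, 156, 20, 22, 308], [239.9, 167.8])]
wrist 259 193 [259.67463059 192.60923364]
[([227, 158, 64, 68, 3243], [259.0, 190.7])]
```

View pics/c6.png

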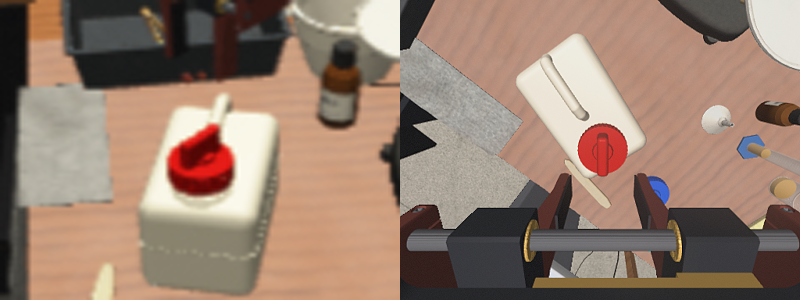

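The cap sits level and low on the neck, and the gripper is clear. Handing in.

```bash
python3 -c "
from workcell import ctrl
print(ctrl.close_job())"
```

```text
the job is handed in; nothing more can be done
None
```

The red cap is fully home on the jug's neck and let go: it held against a light upward pull about 18.8 mm below the rim (17.5 mm needed), and the job was handed in at about 21 s with no verdict returned.

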